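# Index the specimen carousel so the egg comes under the magnifier

## Task

On the classroom specimen carousel, press the red plunger in with the fingertips, keep it in while you turn the table by one hole, in whichever direction brings the egg under the magnifier, and let the plunger spring back fully up so its pin locks in that hole. Only press and push: leave the egg, boat and cork standing in their wells without touching them, do not disturb the jar, glue stick and ruler on the bench, do not turn the table beyond that hole, and finish clear of everything.

Things in the scene. Friction and masses are not known exactly. Their poses are not given: they have to be found in the camera images.
- axis (a point): Centre of the carousel's round white table (210 mm diameter), on its vertical turning axis, at the height of the table's top face (50 mm above the bench). The point's x axis points from the turning axis to the magnifier and does not turn with the table. Around the table, and fixed, is an aluminium index ring (outer diameter 310 mm, top 44 mm above the bench) with six holes 60 degrees apart on a circle of radius 135 mm.
- view (a point): The fixed viewing place under the red-rimmed magnifier: 62 mm from the turning axis, at the height of the table's top face. The magnifier's rim is 75 mm across, 118 mm above the bench, on a thin steel post 178 mm from the axis, fixed to the base on the side opposite the plunger's starting place. The cork starts in the well here.
- plunger_top (a point): Centre of the flat top of the red plunger head (36 mm diameter, 10 mm thick), 102 mm above the bench when up. It moves straight down. A yellow bracket on the table (48 mm wide, top 58 mm above the bench, 84 to 129 mm from the axis) carries it 115 mm from the axis, round with the table. A red 8 mm pin on its foot, 20 mm further out, stands up into the ring's hole from below; pressing draws it out.
- plunger (a joint): How far the plunger is pressed down, m: 0 fully up (pin locked in a hole), 0.015 at its stop. A spring pushes it up with 4 N at the top and 8 N at the bottom. The pin is clear of the hole from 0.012; if let go between holes it rides under the ring at about 0.012 and springs up to 0 when it meets a hole (it draws itself in from about 3 mm off-centre; hole play is about 1.5 mm each way).
- turntable (a joint): Angle of the table about the vertical axis, rad, positive counter-clockwise from above. 0 at the start, in a hole; next holes at +1.047 and -1.047. Friction about 0.1 N m (1 N at the plunger): pressing on the head and moving along the arc drags it round. With the pin out, the bracket can be pushed too; pushing hard on the head's rim sideways can keep the plunger from springing up.
- egg: Loose reddish-brown egg with a flat foot, 40 mm diameter, 47 mm tall, upright; origin at the centre of its underside. It stands in a green well (ring, inner diameter 40 mm, 6 mm high, fixed to the table, 62 mm from the axis), one well (60 degrees) to one side or the other of the viewing place.
- boat: Loose blue toy boat, 42 x 26 x 40 mm, in the well on the other side of the viewing place; origin at the centre of its underside.
- cork: Loose pale tan cork stopper, 32 mm diameter, 30 mm tall, in the well that starts under the magnifier; origin at the centre of its underside.
- jar: Loose glass jar with yellow cap, 52 mm diameter, 75 mm tall, on the bench to one side of the carousel; bystander. Origin at the centre of its underside.
- glue: Loose orange glue stick, 26 mm diameter, 80 mm tall, standing on the bench on the other side of the carousel from the jar; bystander. Origin at the centre of its underside.
- ruler: Loose white ruler, 200 x 30 x 4 mm, lying flat on the bench at the robot's right of the carousel; bystander. Origin at the centre of its underside, x along its length.

How it is judged (in metres and radians):
On the way, in this order (a step that is already met when the one before it is completed fails the run):
1. the plunger is pressed in while the table is still at its first hole (value of joint plunger above 0.009 m and value of joint turntable between -0.15 and 0.15 rad), for 0.05 s.
2. with the plunger still in, the table has been turned most of the way (value of joint plunger above 0.009 m and (value of joint turntable above 0.6 rad or value of joint turntable below -0.6 rad)), for 0.05 s.
At the end, for the whole second after the job is handed in: The egg stands within 12 mm of the viewing place, the plunger is up to within 3 mm, the table is within 0.03 rad of the next hole (1.047 rad either way) and at rest; egg, boat and cork are upright (0.15 rad), at rest, at table height in their wells (within 75 mm of the axis) (horizontal distance between egg and view below 0.012 m and value of joint plunger below 0.003 m and (value of joint turntable between 1.0172 and 1.0772 rad or value of joint turntable between -1.0772 and -1.0172 rad) and velocity of joint turntable between -0.03 and 0.03 rad/s and angle between each of egg, boat, cork's own z axis and vertical below 0.15 rad and height (world z) of egg between 0.044 and 0.056 m and horizontal distance between each of egg, boat, cork and axis below 0.075 m and linear speed of each of egg, boat, cork below 0.02 m/s and height (world z) of boat between 0.044 and 0.056 m and height (world z) of cork between 0.044 and 0.056 m); the robot touches nothing.
It fails at once if a specimen (egg, boat, cork) is lifted or tipped over (height (world z) of any of egg, boat, cork above 0.062 m or angle between any of egg, boat, cork's own z axis and vertical above 0.5 rad).
It fails at once if the robot touches a specimen (contact force between any of the fingers, the arm and egg above 0.5 N or contact force between any of the fingers, the arm and boat above 0.5 N or contact force between any of the fingers, the arm and cork above 0.5 N).
It fails at once if a bystander (jar, glue stick, ruler) is moved by more than 20 mm (distance of any of jar, glue, ruler from where it was at the start of the episode above 0.02 m).
It fails at once if the table is turned well beyond the next hole (more than 1.45 rad) (value of joint turntable above 1.45 rad or value of joint turntable below -1.45 rad).
It also fails if it takes over 45 s, if anything falls off the work surface, if the arm or the gripper's body presses on something with over 40 N, if the wrist force passes 120 N, or if a joint passes its speed limit or range.

## Robot

A 7-joint arm with a two-finger parallel gripper is mounted at the origin on the work surface. World frame = base frame: x ahead of the robot, y to its left, z up, the work surface at z = 0. Lengths are in mm, angles in rad, forces in N, time in s.
With the tool pointing down it reaches from about 400 to 875 mm from the base axis. Payload 19.3 kg.
Tool frame: the origin (TCP) lies midway between the tips of the shut fingers; the grasp point (between the pads) lies 19 mm behind it; z points along the fingers, y is the direction in which the jaws open and shut (so a half turn about z gives the same grasp; the last joint's range is limited). The gripper opens to 85 mm and grips with 20 to 120 N. Pads are 22 mm wide; open, the fingers measure 114 mm over their backs; the gripper's body (76 mm by 85 mm) begins 54 mm behind the grasp point. The pads swing forward as they close: fully open they stand 13 mm farther back than shut.
Start: joints at [-1.278, 0.521, -0.036, 1.599, 0.021, 1.021, -0.113], TCP at [221.826, 584.301, 231.291] pointing down, gripper open.
Joint ranges: [-2.91, 2.91], [-0.3, 2.13], [-1.5, 1.42], [0.17, 2.43], [-1.26, 4.41], [0.16, 1.93], [-2.52, 2.52]. Speed limits (rad/s): [1.89, 1.89, 2.39, 2.39, 3.01, 3.01, 3.01].

## Interface

Orientations are given as [roll, pitch, yaw] about the fixed x, y, z axes, in that order (R = Rz(yaw) Ry(pitch) Rx(roll)).
In Python, from rig import bot, sensors, optics, order gives the robot as it stands. Calls block until the motion is done:
- bot.move_pose(position, orientation): joint-space move of the TCP to a pose.
- bot.move_l(position, frame=None, max_speed=150): straight line of the TCP; frame=None keeps the orientation; max_speed is the mean speed in mm/s.
- bot.movej(angles): joint-space move.
- bot.open_jaws() and bot.grab(): open the fingers fully, or close them until they stop; the grip force is fixed at half the most.
- bot.sleep(seconds).
- bot.solve_ik(position, orientation): joint angles nearest the present ones, or None.
- sensors.get_obs(): the state.
- optics.snapshot(name): name is "scene" or "top"; returns a dict with "pixels" (400x640x3 uint8, red, green, blue), "K" (3x3 intrinsics, pixels), "R" (3x3) and "t" (3): a world point X has camera coordinates R X + t. Camera axes: x right, y down, z forward; pixel columns grow to the right and rows downward; lengths in mm; the calibration is good to about 2 mm. A picture is of the moment at which its call begins. There is no depth.
A pose or a line that the arm cannot do raises bot.IKError and nothing moves.
- order.close_job(): hands the job in, once; it reports no verdict.
The state is a dict: "t": time; "qpos": joint angles; "joint_vel": joint speeds; "effort": joint torques, N m; "eef_pos": TCP position; "eef_rot": TCP orientation; "contact_force": force on the tool from outside, world axes, zero at the start; "ft_torque": the same for the moment, N m; "width": opening from 0.0 (shut) to 1.0 (fully open).
Only numpy, scipy, OpenCV 4.12 (cv2) and the standard library are available. Lean on these libraries where they do the work, as an engineer would, in place of code of your own. Each camera call takes 0.05 s, during which the arm holds its last target.

## Working session

There is one attempt and no reset: what is moved stays moved. The work goes in short steps, each a Python script; the robot and the scene stay as the last script left them, time stands still between calls to the robot, and variables do not carry over. Pictures are saved under pics/ and viewed, and the job is handed in when it is done.

```bash
mkdir -p pics; ls; python3 - <<'E'
from rig import bot,sensors,optics
import cv2
for n in("scene","top"):
    s=optics.snapshot(n); cv2.imwrite(f"pics/{n}0.png",s["pixels"][:,:,::-1]); print(n,s["K"],s["R"],s["t"])
print(sensors.get_obs())
E
```

```text
pics
scene [[459.48730744   0.         318.42138845]
 [  0.         459.48730744 198.20018375]
 [  0.           0.           1.        ]] [[ 0.54907409  0.83558371  0.0178188 ]
 [ 0.64636383 -0.41102596 -0.64286193]
 [-0.52984097  0.36449626 -0.76577479]] [-268.30827476 -314.14103381 1574.01362495]
top [[384.78468482   0.         317.53984808]
 [  0.         384.78468482 198.22589061]
 [  0.           0.           1.        ]] [[-2.35804161e-02 -9.99721943e-01 -1.86417507e-05]
 [-9.97053930e-01  2.35188472e-02 -7.30090687e-02]
 [ 7.29892065e-02 -1.70299739e-03 -9.97331277e-01]] [-19.11982968 558.97146008 921.15422876]
{'t': 0.1, 'qpos': array([-1.27825583,  0.52193019, -0.03633088,  1.5999626 ,  0.02122433,
        1.02111358, -0.11279961]), 'joint_vel': array([ 0.00055626, -0.00202403, -0.00189796,  0.00025264, -0.0007226 ,
        0.00052605,  0.00024661]), 'effort': array([ 2.53686245e-03, -9.28493357e+01,  1.98342942e+00, -3.70525968e+01,
        1.80049095e-02,  5.56178871e-03, -8.88974500e-05]), 'eef_pos': array([221.70003574, 584.02388465, 230.79419576]), 'eef_rot': array([-3.14056873e+00,  9.19239923e-05,  2.77885753e+00]), 'contact_force': array([-0.15702699,  0.87094753, -0.76409073]), 'ft_torque': array([ 0.00130327,  0.00455548, -0.04461173]), 'width': 1.0048656770893043}
```

View pics/scene0.png

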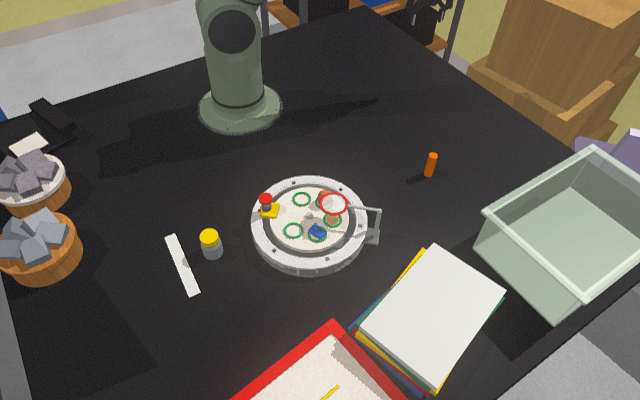

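View pics/top0.png

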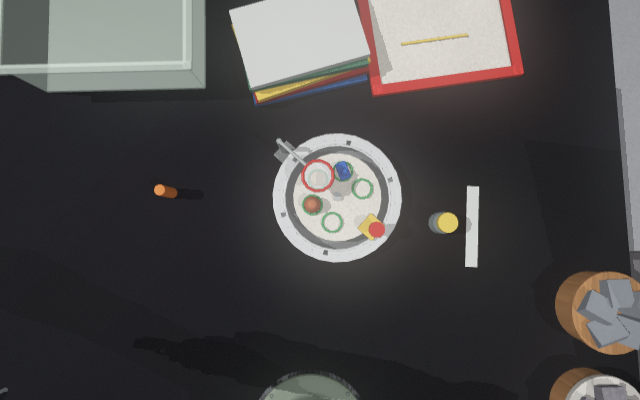

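The top view shows the magnifier at (318,176), the plunger at (377,229), the egg at (312,204) and the boat at (343,171). The egg has to go clockwise in the image, which looks like the negative direction. Next I'll measure the points.

```bash
cat > h.py <<'E'
import numpy as np, cv2
from rig import bot,sensors,optics
def ray(s,u,v,z):
    d=np.linalg.inv(s["K"])@[u,v,1]; R=s["R"]; C=-R.T@s["t"]; d=R.T@d
    return (C+d*(z-C[2])/d[2])
def proj(s,X):
    p=s["K"]@(s["R"]@np.asarray(X,float)+s["t"]); return p[:2]/p[2]
def tri(ss,uvs):
    P=[s["K"]@np.c_[s["R"],s["t"]] for s in ss]
    X=cv2.triangulatePoints(P[0],P[1],np.float64(uvs[0]).reshape(2,1),np.float64(uvs[1]).reshape(2,1)).ravel()
    return X[:3]/X[3]
def hsv(s): return cv2.cvtColor(s["pixels"],cv2.COLOR_RGB2HSV)
def comps(m,minA=15):
    n,l,st,c=cv2.connectedComponentsWithStats(m.astype(np.uint8))
    return [(st[i,4],tuple(st[i,:4]),c[i].round(1)) for i in range(1,n) if st[i,4]>=minA]
E
python3 - <<'E'
from h import *
for n,roi in(("top",(260,120,415,275)),("scene",(240,165,395,290))):
    s=optics.snapshot(n); H=hsv(s); h,sa,v=cv2.split(H)
    x0,y0,x1,y1=roi; M=np.zeros(h.shape,bool); M[y0:y1,x0:x1]=1
    print(n)
    red=((h<6)|(h>174))&(sa>150)&(v>90)&M
    print("red",comps(red))
    print("yellow",comps((h>18)&(h<32)&(sa>150)&(v>90)&M))
    print("brown",comps((h<14)&(sa>90)&(sa<215)&(v>50)&M))
    print("blue",comps((h>100)&(h<125)&(sa>120)&M))
    big=cv2.resize(s["pixels"][y0:y1,x0:x1,::-1],None,fx=4,fy=4,interpolation=cv2.INTER_CUBIC); cv2.imwrite(f"pics/{n}_z.png",big)
    if n=="top":
        br=((v>120)&M).astype(np.uint8)
        c=max(cv2.findContours(br,cv2.RETR_EXTERNAL,cv2.CHAIN_APPROX_NONE)[0],key=cv2.contourArea)
        hull=cv2.convexHull(c); print(cv2.contourArea(c),cv2.boundingRect(c))
        P=np.array([ray(s,*p[0],44)[:2] for p in c]);
        m=np.ones(len(P),bool)
        for _ in range(6):
            A=np.c_[2*P[m],np.ones(m.sum())]; a=np.linalg.lstsq(A,(P[m]**2).sum(1),rcond=None)[0]; r=np.sqrt(a[2]+a[0]**2+a[1]**2)
            e=np.hypot(*(P-a[:2]).T)-r; m=abs(e)<3
        print("ring c",a[:2],"r",r,m.sum(),len(m))
E
```

```text
top
red []
yellow []
brown [(np.int32(236), (np.int32(301), np.int32(159), np.int32(33), np.int32(33)), array([317.4, 175.1])), (np.int32(186), (np.int32(304), np.int32(197), np.int32(16), np.int32(15)), array([311.4, 204.1])), (np.int32(201), (np.int32(369), np.int32(222), np.int32(16), np.int32(16)), array([376.3, 229. ]))]
blue [(np.int32(48), (np.int32(338), np.int32(162), np.int32(10), np.int32(12)), array([343.6, 166.4]))]
13135.0 (272, 133, 130, 130)
ring c [559.36610741 -77.93718477] r 153.39539605845567 354 412
scene
red [(np.int32(131), (np.int32(259), np.int32(193), np.int32(13), np.int32(12)), array([264.9, 198.2])), (np.int32(143), (np.int32(319), np.int32(192), np.int32(29), np.int32(23)), array([332.8, 203.9]))]
yellow [(np.int32(182), (np.int32(260), np.int32(202), np.int32(20), np.int32(16)), array([270.6, 211.1]))]
brown [(np.int32(253), (np.int32(317), np.int32(190), np.int32(31), np.int32(26)), array([330.1, 201.6])), (np.int32(133), (np.int32(258), np.int32(192), np.int32(15), np.int32(13)), array([265.2, 198.6]))]
blue [(np.int32(138), (np.int32(308), np.int32(223), np.int32(18), np.int32(16)), array([316.9, 231.2]))]
```

```bash
ls pics
```

```text
scene0.png
scene_z.png
top0.png
top_z.png
```

```bash
python3 - <<'E'
from h import *
s=optics.snapshot("top"); c=optics.snapshot("scene")
ax=np.array([559.37,-77.94])
p=ray(s,376.5,229.0,100)[:2]; m=ray(s,317.4,175.1,118)[:2]; e=ray(s,311.4,204.1,80)[:2]; b=ray(s,343.6,170,75)[:2]
for n,q in(("pl",p),("mag",m),("egg",e),("boat",b)):
    d=q-ax; print(n,q.round(1),np.hypot(*d).round(1),np.degrees(np.arctan2(d[1],d[0])).round(1))
print("tri",tri((s,c),((376.5,229.0),(265,196.8))), "scene ray102",ray(c,265,196.8,102), "mag",tri((s,c),((317.4,175.1),(333.,203.7))))
h,sa,v=cv2.split(hsv(s)); 
m2=(v<90)
# holes
y=v.copy().astype(int)
for k in range(6):
    a=np.degrees(np.arctan2(*(p-ax)[::-1]))+60*k; X=[*(ax+135*np.array([np.cos(np.radians(a)),np.sin(np.radians(a))])),44]; print(k,a.round(1),proj(s,X).round(1))
j,g,r=[ (n,q) for n,q in (("jar",ray(s,446,223,75)),("glue",ray(s,159,189,80)),("ruler",ray(s,472,226,4)))]
print(j,g,r)
E
```

```text
pl [ 480.8 -161.8] 114.9 -133.2
mag [602.3 -33. ] 62.1 46.3
egg [540.9 -17.8] 62.9 107.1
boat [618.5 -94.1] 61.3 -15.3
tri [ 480.75673157 -161.3191002   103.4499482 ] scene ray102 [ 479.59774852 -160.84844213  102.        ] mag [602.3391877  -33.21347804 116.73152047]
0 -133.2 [379.3 234.5]
1 -73.2 [390.2 179.1]
2 -13.2 [347.9 142. ]
3 46.8 [294.6 159.3]
4 106.8 [282.8 214.3]
5 166.8 [325.2 252.4]
('jar', array([ 490.45358404, -325.46788818,   75.        ])) ('glue', array([583.82141227, 331.19120967,  80.        ])) ('ruler', array([ 481.59155887, -413.15170727,    4.        ]))
```

View pics/top_z.png

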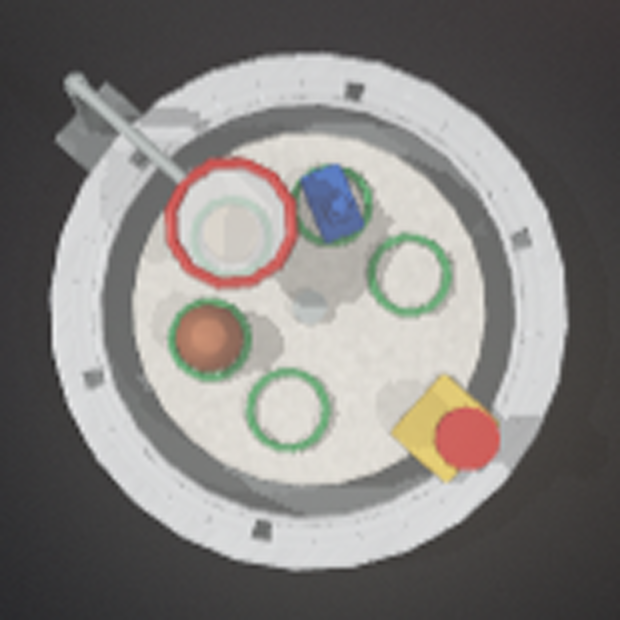

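View pics/scene_z.png

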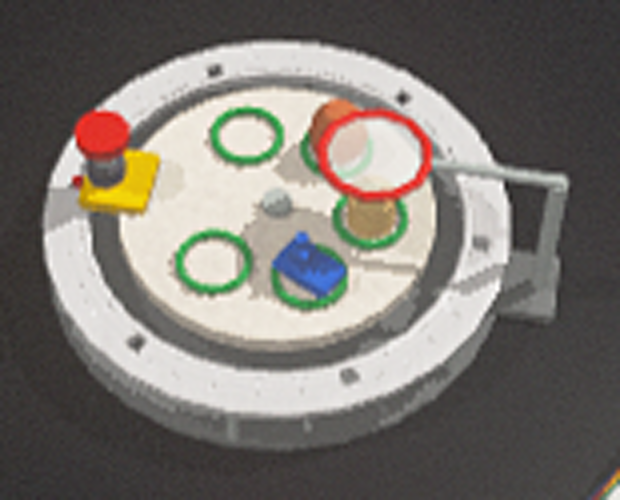

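Plunger is at r 114.9, −133.2°, and height triangulates to 103. The magnifier is at r 62.1, 46.3°, and the egg at r 62.9, 107°. The predicted hole positions match the holes in the picture: the lower one was predicted at (325,252) and seen at (325,252). The turn is therefore −60°, taking the plunger to 166.8°. I'll check IK along the arc.

```bash
cat >> h.py <<'E'
AX=np.array([559.4,-77.9]); A0=np.radians(-133.2); RP=115.
def arc(th,z,r=RP): return [AX[0]+r*np.cos(A0+th),AX[1]+r*np.sin(A0+th),z]
def lab(yaw): return [np.pi,0,(yaw+np.pi)%(2*np.pi)-np.pi]
E
python3 - <<'E'
from h import *
for y in np.radians(np.arange(-180,180,30)):
    for rot in(0,1):
        q=[bot.solve_ik(arc(t,z),lab(y+rot*t)) for t,z in((0,180),(0,86),(-.5,86),(-1.1,86),(-1.1,180))]
        if all(x is not None for x in q): print(round(np.degrees(y)),rot,q[0].round(2) if hasattr(q[0],'round') else q[0],np.round(q[3],2))
E
```

```text
-180 0 [-0.07  0.43  0.37  1.97 -0.22  0.78  1.99] [-0.07  0.5   0.05  2.16 -0.05  0.48  1.59]
-180 1 [-0.07  0.43  0.37  1.97 -0.22  0.78  1.99] [-0.2   0.51  0.21  2.17 -0.23  0.48  0.66]
-150 0 [-0.01  0.42  0.29  1.97 -0.16  0.77  2.46] [-0.01  0.49 -0.03  2.16  0.03  0.49  2.03]
-150 1 [-0.01  0.42  0.29  1.97 -0.16  0.77  2.46] [-0.13  0.5   0.13  2.17 -0.14  0.48  1.1 ]
-120 0 [ 0.97  0.61 -1.07  1.92  0.64  1.    2.23] [ 0.09  0.5  -0.15  2.16  0.15  0.5   2.44]
-120 1 [ 0.97  0.61 -1.07  1.92  0.64  1.    2.23] [-0.07  0.5   0.06  2.16 -0.06  0.48  1.55]
-90 0 [-0.57  0.78  1.23  1.99 -0.88  1.04 -2.06] [-0.8   0.97  1.22  2.2  -1.21  0.97 -1.97]
-90 1 [-0.57  0.78  1.23  1.99 -0.88  1.04 -2.06] [-0.01  0.49 -0.02  2.16  0.02  0.48  1.99]
-60 0 [-0.57  0.78  1.23  1.99 -0.88  1.04 -1.53] [-0.8   0.97  1.22  2.2  -1.21  0.97 -1.45]
-60 1 [-0.57  0.78  1.23  1.99 -0.88  1.04 -1.53] [ 0.08  0.5  -0.14  2.16  0.14  0.5   2.4 ]
-30 0 [-0.49  0.63  1.02  1.99 -0.69  0.91 -1.19] [-0.72  0.79  1.01  2.19 -1.04  0.77 -1.09]
-30 1 [-0.49  0.63  1.02  1.99 -0.69  0.91 -1.19] [-0.8   0.
[... 451 characters left out ...]
] [-0.3   0.53  0.36  2.18 -0.38  0.49 -0.17]
60 1 [-0.4   0.56  0.86  1.99 -0.56  0.85  0.24] [-0.38  0.55  0.46  2.18 -0.49  0.51 -1.17]
90 0 [-0.33  0.51  0.74  1.98 -0.47  0.82  0.68] [-0.25  0.52  0.28  2.17 -0.3   0.49  0.27]
90 1 [-0.33  0.51  0.74  1.98 -0.47  0.82  0.68] [-0.36  0.54  0.44  2.18 -0.47  0.51 -0.67]
120 0 [-0.27  0.49  0.65  1.98 -0.4   0.8   1.13] [-0.19  0.51  0.21  2.17 -0.22  0.48  0.71]
120 1 [-0.27  0.49  0.65  1.98 -0.4   0.8   1.13] [-0.31  0.53  0.37  2.18 -0.39  0.5  -0.22]
150 0 [-0.19  0.46  0.53  1.98 -0.32  0.79  1.57] [-0.13  0.5   0.13  2.17 -0.13  0.48  1.15]
150 1 [-0.19  0.46  0.53  1.98 -0.32  0.79  1.57] [-0.25  0.52  0.29  2.17 -0.31  0.49  0.22]
```

```bash
python3 - <<'E'
from h import *
bot.grab()
bot.move_pose(arc(0,190),lab(np.radians(150)))
bot.move_l(arc(0,125),max_speed=100)
bot.sleep(.3)
o=sensors.get_obs(); print(o["t"],o["eef_pos"],arc(0,125),o["eef_rot"],o["contact_force"],o["width"],np.round(o["qpos"],2))
for n in("top","scene"):
    s=optics.snapshot(n); c=proj(s,[480,-130,90]).astype(int)
    cv2.imwrite(f"pics/{n}1.png",cv2.resize(s["pixels"][max(0,c[1]-75):c[1]+75,c[0]-100:c[0]+100,::-1],None,fx=4,fy=4))
E
```

```text
4.95 [ 480.8539408  -161.69373299  125.31773285] [np.float64(480.6770828182008), np.float64(-161.73139215346237), 125] [3.14130820e+00 4.96378107e-04 2.61809071e+00] [ 0.11737528 -0.62715783  0.32002498] -0.0021755096045949405 [-0.15  0.54  0.49  2.02 -0.4   0.67  1.64]
```

View pics/scene1.png

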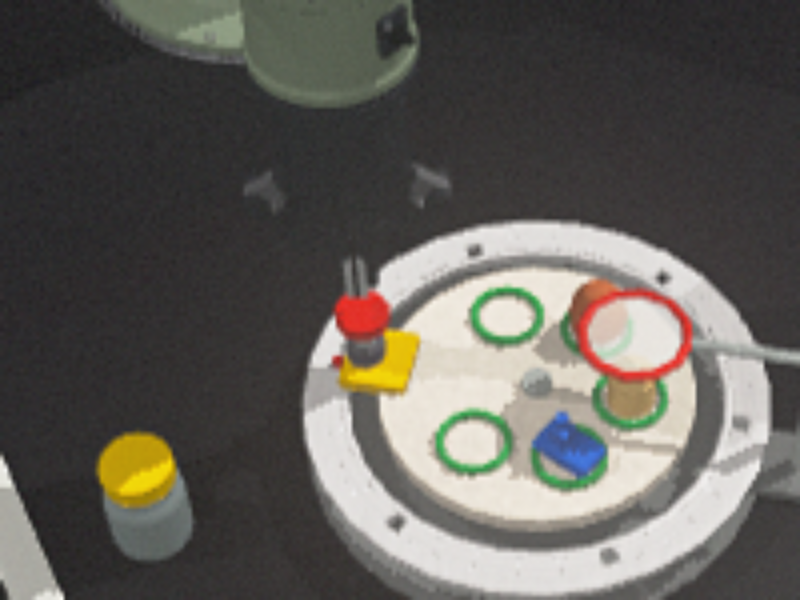

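View pics/top1.png

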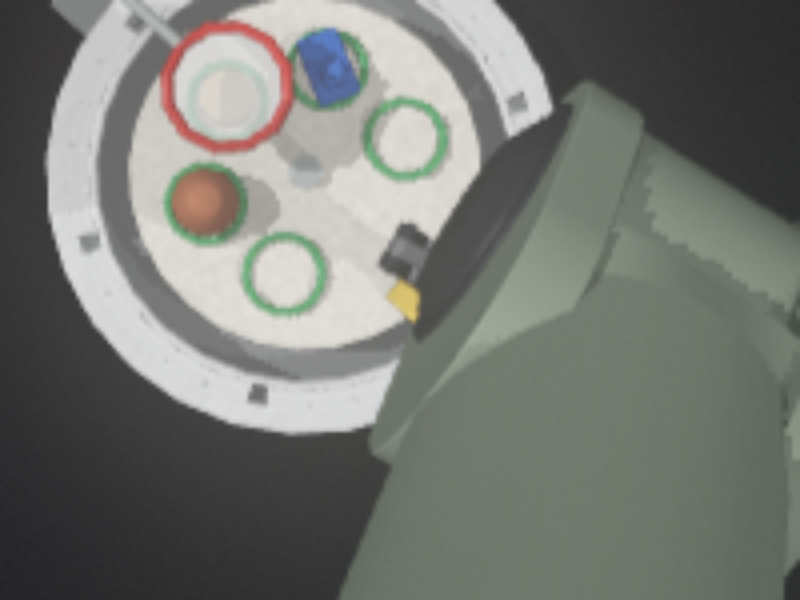

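The shut fingertips stand just above the head (scene crop at about (357,280)) and are centred on it. I'll press down in steps and watch the force.

```bash
python3 - <<'E'
from h import *
for z in(106,102,99,95,91,89,87,86,85):
    bot.move_l(arc(0,z),max_speed=40); bot.sleep(.1)
    o=sensors.get_obs(); f=o["contact_force"]; print(z,round(o["t"],2),o["eef_pos"].round(1),f.round(1))
    if f[2]>20: break
E
```

```text
106 5.78 [ 480.7 -161.8  106.1] [-0.2  1.2  0.2]
102 6.12 [ 480.8 -161.7  102.1] [0.9 0.6 1.3]
99 6.47 [ 480.8 -161.7   99.1] [1.8 1.5 4.1]
95 6.83 [ 480.8 -161.7   95.2] [1.8 1.4 4.5]
91 7.17 [ 480.8 -161.7   91.2] [1.5 1.5 7.4]
89 7.53 [ 480.9 -161.7   89.3] [0.7 0.5 7.3]
87 7.88 [ 480.9 -161.8   87.3] [0.6 0.8 7.3]
86 8.22 [ 481.4 -162.2   86.9] [ 0.7  0.4 19.4]
85 8.57 [ 482.1 -162.8   86.7] [-0.4 -1.  35.2]
```

The stop is at about z 87, as expected. I'll ease off to about 15 N and drag along the arc.

```bash
python3 - <<'E'
from h import *
Y=np.radians(150)
bot.move_l(arc(0,86.1),max_speed=20)
o=sensors.get_obs(); print(round(o["t"],2),o["eef_pos"].round(1),o["contact_force"].round(1))
for t in np.arange(-.09,-1.0,-.09):
    bot.move_l(arc(t,86.1),lab(Y+t),max_speed=60)
    o=sensors.get_obs(); p=o["eef_pos"]; d=p[:2]-AX
    print(round(t,2),round(o["t"],2),p.round(1),o["contact_force"].round(1),"ang",((np.arctan2(d[1],d[0])-A0+np.pi)%(2*np.pi)-np.pi).round(3),np.hypot(*d).round(1))
    if o["contact_force"][2]<6: print("low"); break
for n in("top","scene"):
    s=optics.snapshot(n); c=proj(s,[510,-90,90]).astype(int)
    cv2.imwrite(f"pics/{n}2.png",cv2.resize(s["pixels"][max(0,c[1]-75):c[1]+75,c[0]-100:c[0]+100,::-1],None,fx=4,fy=4))
E
```

```text
8.82 [ 481.3 -162.1   86.9] [ 0.3  0.1 15.9]
-0.09 9.15 [ 473.9 -154.6   86.9] [-1.   0.2 18.2] ang -0.086 114.9
-0.18 9.47 [ 467.3 -146.5   86.9] [-0.8 -0.1 18.6] ang -0.177 114.9
-0.27 9.8 [ 461.5 -137.9   86.9] [-1.1 -0.7 20.3] ang -0.267 114.9
-0.36 10.12 [ 456.4 -128.8   86.9] [-1.2 -0.  21. ] ang -0.357 114.9
-0.45 10.45 [ 452.2 -119.4   86.9] [-2.8 -1.2 21.4] ang -0.448 114.9
-0.54 10.78 [ 448.9 -109.5   86.9] [-3.8 -0.8 23. ] ang -0.538 115.0
-0.63 11.1 [446.5 -99.4  86.9] [-4.4 -0.2 24.7] ang -0.629 115.0
-0.72 11.43 [444.9 -89.1  86.9] [-4.1 -0.3 25.9] ang -0.719 115.0
-0.81 11.75 [444.3 -78.7  86.8] [-4.6  0.7 27.5] ang -0.81 115.1
-0.9 12.07 [444.7 -68.3  86.8] [-5.1  1.5 27.8] ang -0.9 115.1
-0.99 12.4 [446.  -58.   86.8] [-5.8  1.1 28.6] ang -0.991 115.2
```

View pics/scene2.png

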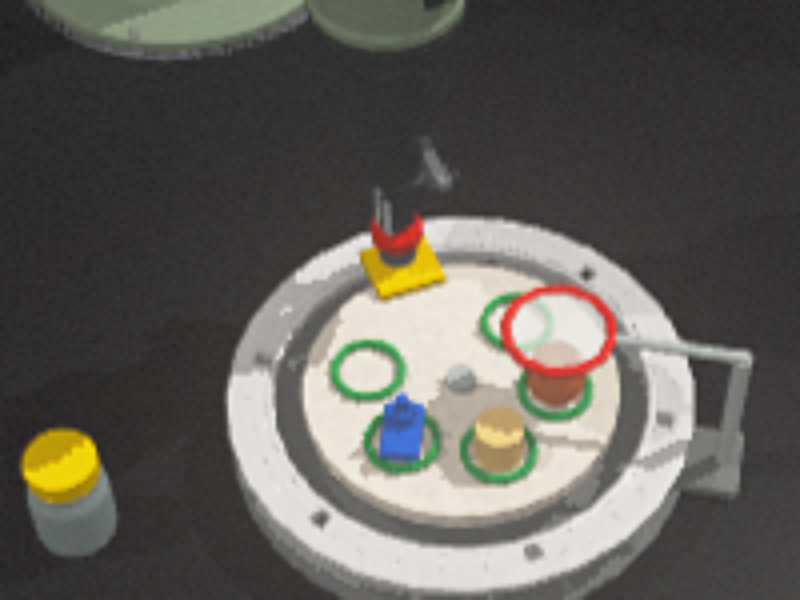

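View pics/top2.png

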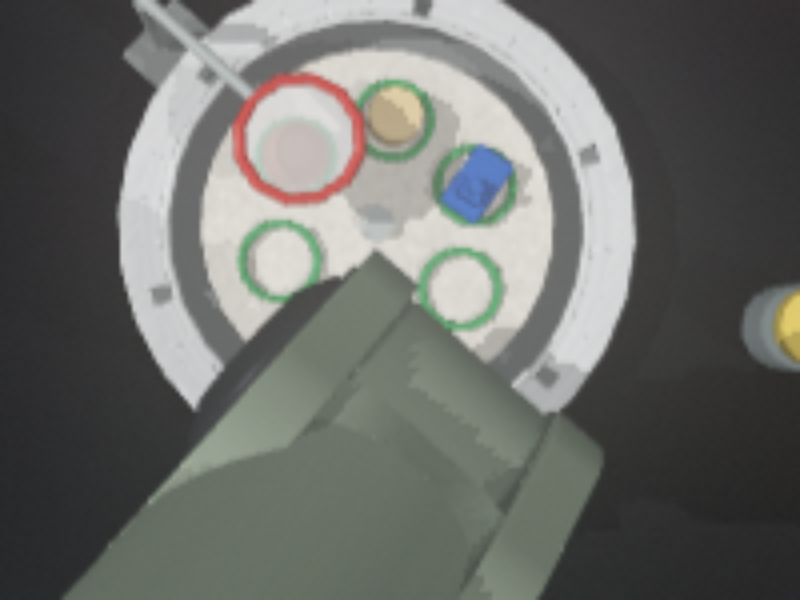

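The table followed the arc: the egg is now under the magnifier at about (297,150) in the top crop, and the cork and boat still stand. I'll get the table angle from the green wells.

```bash
cat >> h.py <<'E'
def table():
    s=optics.snapshot("top"); h,sa,v=cv2.split(hsv(s)); m=((h>50)&(h<85)&(sa>90)).astype(np.uint8); m[:100]=0;m[280:]=0
    out=[]
    for c in cv2.findContours(m,cv2.RETR_EXTERNAL,cv2.CHAIN_APPROX_NONE)[0]:
        if len(c)<20: continue
        (u,w),r=cv2.minEnclosingCircle(c)
        d=ray(s,u,w,53)[:2]-AX; a=np.degrees(np.arctan2(d[1],d[0])-A0)
        out.append((round(float(np.hypot(*d)),1),round(r,1),round(float(((a+30)%60)-30),2)))
    return out
E
python3 - <<'E'
from h import *
print(table())
E
```

```text
[(64.4, 9.7, 4.12), (49.7, 7.3, -2.37), (45.3, 6.7, 7.13), (70.3, 8.5, -0.18)]
```

A fully visible well (r 64.4) reads −55.9°, consistent with the −0.99 rad travelled. I'll finish the turn and ease up, watching the spring force to see whether the pin goes in.

```bash
python3 - <<'E'
from h import *
Y=np.radians(150)
def st(l):
    o=sensors.get_obs(); p=o["eef_pos"]; d=p[:2]-AX
    print(l,round(o["t"],2),p.round(1),o["contact_force"].round(1),"ang",((np.arctan2(d[1],d[0])-A0+np.pi)%(2*np.pi)-np.pi).round(3)); return o
bot.move_l(arc(-1.05,86.1),lab(Y-1.05),max_speed=40); st("turned")
for z in(87,88.5,90,91.5,93,95):
    bot.move_l(arc(-1.05,z),max_speed=20); bot.sleep(.1); st(z)
E
```

```text
turned 12.88 [447.3 -51.2  86.8] [-5.5  2.1 29.3] ang -1.051
87 13.22 [447.2 -51.3  87.2] [-2.   1.   7.5] ang -1.05
88.5 13.57 [447.2 -51.3  88.7] [-1.4  1.1  7.1] ang -1.049
90 13.93 [447.2 -51.3  90.2] [-1.4  0.6  6.6] ang -1.05
91.5 14.28 [447.2 -51.3  91.6] [-1.8  0.8  5.2] ang -1.049
93 14.62 [447.2 -51.3  93.2] [-0.7  0.4  5.6] ang -1.049
95 14.97 [447.2 -51.3  95.2] [-2.   0.7  5.5] ang -1.049
```

The spring force holds past z 90, so the pin is rising into the hole. I'll lift off and retreat.

```bash
python3 - <<'E'
from h import *
for z in(99,102,104,110):
    bot.move_l(arc(-1.05,z),max_speed=30); bot.sleep(.1); o=sensors.get_obs(); print(z,round(o["t"],2),o["contact_force"].round(1))
bot.move_l(arc(-1.05,230),max_speed=150)
p=o["eef_pos"]; 
bot.move_pose([222,584,231],lab(2.779)); bot.sleep(.5)
print(table())
s=optics.snapshot("top"); c=optics.snapshot("scene")
for n,x in(("top",s),("scene",c)):
    q=proj(x,[510,-90,90]).astype(int)
    cv2.imwrite(f"pics/{n}3.png",cv2.resize(x["pixels"][max(0,q[1]-75):q[1]+75,q[0]-100:q[0]+100,::-1],None,fx=4,fy=4))
    h,sa,v=cv2.split(hsv(x)); print(n,comps(((h<8)|(h>174))&(sa>125)&(v>90)&(np.hypot(*(np.indices(h.shape)[::-1]-q[:,None,None]))<90)))
cv2.imwrite("pics/topfull3.png",s["pixels"][:,:,::-1])
print(sensors.get_obs()["t"])
E
```

```text
99 15.36 [-2.1 -0.3  4.5]
102 15.71 [0.1 0.  4.2]
104 16.06 [-0.1  0.3  0. ]
110 16.51 [ 0.4 -0.1  0.1]
[(72.8, 6.2, 11.29)]
top [(np.int32(175), (np.int32(302), np.int32(160), np.int32(32), np.int32(32)), array([317.1, 174.6])), (np.int32(188), (np.int32(320), np.int32(238), np.int32(16), np.int32(16)), array([327.2, 245.2]))]
scene [(np.int32(129), (np.int32(289), np.int32(168), np.int32(13), np.int32(12)), array([294.9, 173.4])), (np.int32(169), (np.int32(319), np.int32(192), np.int32(29), np.int32(24)), array([333. , 204.7]))]
20.5083
```

View pics/scene3.png

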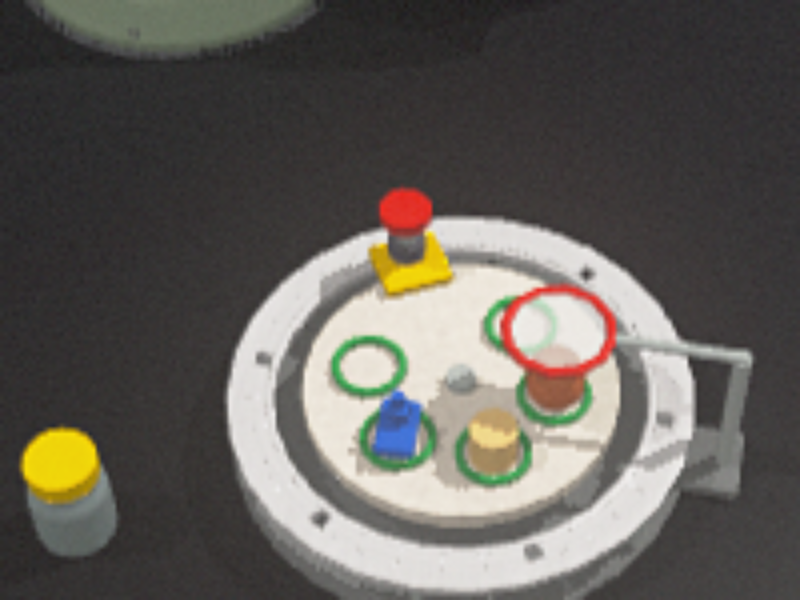

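View pics/topfull3.png

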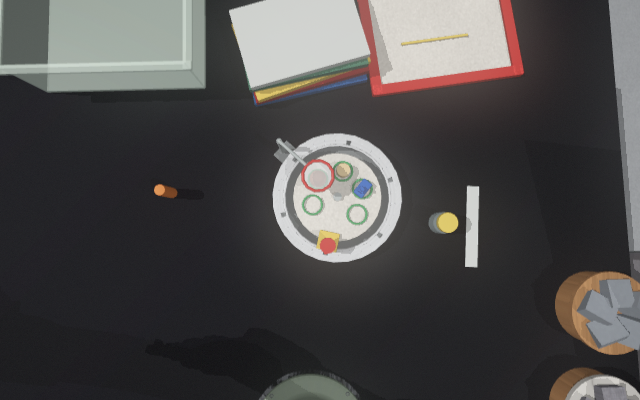

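The egg stands under the magnifier. The plunger head is up at (327,245) in the top view, and jar, glue and ruler are where they were. One last numerical check before handing in.

```bash
python3 - <<'E'
from h import *
s=optics.snapshot("top"); c=optics.snapshot("scene")
p=ray(s,327.3,245.2,100)[:2]-AX
print(np.hypot(*p),((np.arctan2(p[1],p[0])-A0+np.pi)%(2*np.pi)-np.pi), tri((s,c),((327.3,245.2),(294.9,172))))
print(sensors.get_obs()["contact_force"].round(2))
from rig import order
order.close_job()
E
```

```text
115.00088140906225 -1.049742635637406 [447.72604533 -51.22437389 104.10108633]
[-0.06  0.01 -0.18]
the job is handed in; nothing more can be done
```

I pressed the plunger to its stop with the shut fingertips and dragged the table clockwise by one hole, which brought the egg under the magnifier. I then eased up, backed the arm away to its starting place and handed the job in; it reports no verdict.

My last checks:
- **Plunger:** the spring force held at about 4 N all the way to z 102 and then dropped to 0. The head measured at 104 mm by two views (103 mm before the press), so it is fully up and the pin is in the hole.
- **Table angle:** −1.050 rad from the plunger head's position in the top view, against the target of −1.047.
- **Specimens and bystanders:** in the pictures the egg, boat and cork stand upright in their wells. The jar, glue stick and ruler look unmoved.
- **Arm and time:** the arm was clear with almost no contact force, at about 20.5 s on the robot's clock.

One check failed. My final automatic reading of the green wells picked up only one bad fragment, so I ignored it and used the plunger head for the angle. I did not measure the egg's distance from the viewing place directly; I judged it from the pictures and the table angle.

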